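# Eject the battery tray with the release pin

### The job

Release the locked battery tray of the grey charger box. Take the red-handled release pin by its handle and pull it forward out of its spring clip on the small blue holder, push its thin nose straight down through the small hole in the blue plate on the charger's lid until the hidden catch lets go and the tray springs out, then lift the pin out and leave it standing nose down in the metal tool cup, with the cup upright, the tray left fully out and the pliers, tin and hex keys left where they are.

Things in the scene. Friction and masses are not known exactly. Their poses are not given: they have to be found in the camera images.
- pin_handle (a point): Centre of the red square handle (18 x 18 mm, 44 mm tall) of the loose release pin (60 g). z runs up the pin, x and y are square to the flats; at the start parallel to clip's x and y, this point 105 mm above the table. Below this point: handle to 22 mm, steel barrel 12 mm thick to 52, collar 20 mm wide to 55, thin nose 6 mm wide to the tip at 97 mm.
- pin_tip (a point): The end of the thin nose of the same pin, on its axis, 97 mm below the handle's centre. Nose: 6 mm thick, 42 mm long. z axis runs up the pin to its handle.
- clip (a point): Centre of the sprung steel C-clip, on the clipped barrel's axis, 63 mm above the table. x points from its open mouth to its back: the pin snaps out level along -x, with a pull of about 5 to 12 N, and is clear 25 mm forward. Jaws 16 mm tall, lips reach 13 mm in front of the axis. The collar under the jaws and the handle above stop the pin from being lifted or lowered out.
- pin_holder: The fixed holder of the clip; origin on the clipped pin's axis at table height, axes as the clip's. Dark foot plate 64 x 64 x 8 mm, from 26 mm in front (-x) of the axis to 38 mm behind; the pin's tip rests on it. Blue post 34 mm wide behind the clip, 16 to 29 mm behind the axis, 71 mm high.
- access_hole (a point): Centre of the round access hole, 12 mm wide with a small bevel, in the upper face of the charger's 4 mm lid, 80 mm above the table, in a flush blue plate 40 x 40 mm. z is up, x points to the back of the box. Hidden below on its axis is the catch, a spring-loaded disc 18 mm wide, its top 30 mm below the lid's face.
- charger_box: Grey charger box fixed to the table, 150 (x) x 130 (y) x 80 mm; origin at the middle of its underside, x to its back. The access hole lies 30 mm behind (+x) the middle. The blue tray front is in its front (-x) face.
- catch (a joint): Travel of the hidden catch in m: 0 up (tray locked), grows as it is pushed straight down, stop at 0.009. Pushing takes about 2 N at first, 4.5 N at the stop; the tray is freed beyond about 0.005. It springs back when let go.
- tray (a joint): How far the battery tray has come out of the charger's front, in m: 0 locked flush (start), 0.060 fully out. Once freed, a spring drives it out in about half a second and holds it there. There is nothing to pull it by.
- tray_front (a point): Centre of the outer face of the blue tray front (74 mm wide, 33 mm high), 25 mm above the table. x points into the box; the tray comes out along -x and needs 60 mm free in front.
- tool_cup_in (a point): Centre of the inner floor of the loose plain metal tool cup (about 350 g), on its axis, 4 mm above the table; z is up. The cup is round, 75 mm high, 74 mm wide outside at the rim (3 mm wall).
- frame_jig: Fixed obstacle on the right-hand table: white frame jig; origin at its middle, at table height, axes as the world's. Its separate post stands 85 mm in x and 285 mm in y from the origin, 320 mm high, with a crank reaching forward to 30 mm in front (-x) of the origin, 190 to 310 mm in y from it, 270 to 390 mm above the table: keep the wrist clear of it.
- pliers: Bystander: green-handled pliers, 168 x 56 x 14 mm, lying loose; origin at the middle of the underside.
- grease_tin: Bystander: round white tin with a red lid, 66 mm wide, 36 mm high, loose; origin at the middle of the underside.
- hex_keys: Bystander: set of hex keys in a black clip, 88 x 48 x 9 mm, loose; origin at the middle of the underside.

How it is judged:
By the outcome, as a careful person would: the job done as asked, in the order asked, and still so for the second after the job is handed in, with the robot touching nothing.
It also fails if it takes over 45 s, if anything falls off the work surface, if the arm or the gripper's body presses on something with over 40 N, if the wrist force passes 120 N, or if a joint passes its speed limit or range.

### The arm

A 6-joint arm with a two-finger parallel gripper is mounted at the origin on a cart in front of the work surface, level with it; the furniture and walls round the work are solid. World frame = base frame: x ahead of the robot, y to its left, z up, the work surface at z = 0. Lengths are in m, angles in rad, forces in N, time in s.
With the tool pointing down it reaches from about 0.3 to 0.825 m from the base axis. Payload 5.4 kg.
Tool frame: the origin (TCP) lies at the very end of the fingers, on their centre line; the grasp point (between the pads) lies 19 mm behind it; z points along the fingers, y is the line along which they close (so a half turn about z gives the same grasp; the last joint's range is limited). The gripper opens to 92 mm and grips with 3 to 60 N. Pads are 20 mm wide; open, the fingers measure 128 mm over their backs; the gripper's body (75 mm by 189 mm) begins 69 mm behind the grasp point.
Start: joints at [0.945, 0.158, 1.597, -0, 1.386, -0.21], TCP at [0.232, 0.526, 0.215] pointing down, gripper open.
Joint ranges: [-2.91, 2.91], [-0.94, 2.29], [0.18, 2.7], [-1.29, 4.43], [0.17, 2.64], [-3, 3]. Speed limits (rad/s): [2.57, 2.57, 3.14, 3.14, 3.14, 3.14].

### API

Orientations are given as a rotation vector (axis times angle).
In Python, from workcell import bot gives the robot as it stands. Calls block until the motion is done:
- bot.goto(position, orientation): joint-space move of the TCP to a pose.
- bot.line_to(position, rot=None, max_speed=0.15): straight line of the TCP; rot=None keeps the orientation; max_speed is the mean speed in m/s.
- bot.set_joints(angles): joint-space move.
- bot.set_gripper(opening, newtons=None): opening from 0.0 (shut) to 1.0 (fully open); newtons is the grip in N (None keeps the last); returns when the fingers have stopped.
- bot.hold(seconds).
- bot.inverse_kinematics(position, orientation): joint angles nearest the present ones, or None.
- bot.read_camera(name): name is "side" or "top" or "wrist"; returns a dict with "pixels" (420x560x3 uint8, blue, green, red), "fx", "fy", "cx", "cy" (pixels), "R" (3x3) and "t" (3): a world point X has camera coordinates R X + t. Camera axes: x right, y down, z forward; pixel columns grow to the right and rows downward; lengths in m; the calibration is good to about 2 mm. The wrist camera is an equidistant fisheye: a pixel r from the principal point sees the ray r / f radians off the axis. A picture is of the moment at which its call begins. There is no depth.
A pose or a line that the arm cannot do raises bot.MotionError and nothing moves.
- bot.job_done(): hands the job in; it is judged then, once.
Readings, each from a call of its own:
- bot.current_clock(): time.
- bot.current_joints(): joint angles.
- bot.current_joint_vel(): joint speeds.
- bot.current_effort(): joint torques, N m.
- bot.current_ee_pos(): TCP position.
- bot.current_tool_rot(): TCP orientation.
- bot.current_contact_force(): force on the tool from outside, world axes, zero at the start.
- bot.current_ft_torque(): the same for the moment, N m.
- bot.current_opening(): opening from 0.0 (shut) to 1.0 (fully open).
- bot.current_grip_force(): force on a finger pad.
Only numpy, scipy, OpenCV 4.12 (cv2) and the standard library are available. Lean on these libraries where they do the work, as an engineer would, in place of code of your own. Each camera call takes 0.05 s, during which the arm holds its last target. There are 200 camera calls.

## Working session

There is one attempt and no reset: what is moved stays moved. The work goes in short steps, each a Python script; the robot and the scene stay as the last script left them, time stands still between calls to the robot, and variables do not carry over. Pictures are saved under pics/ and viewed, at most 12 in all, crops included, and the job is handed in when it is done.

```bash
mkdir -p pics
python3 - <<'E'
from workcell import bot
import cv2,numpy as np
for n in("side","top"):
    c=bot.read_camera(n); cv2.imwrite(f"pics/{n}0.png",cv2.resize(c["pixels"],(784,588)))
    cv2.imwrite(f"pics/{n}0raw.png",c["pixels"])
    print(n,c["fx"],c["fy"],c["cx"],c["cy"],np.round(c["R"],3).tolist(),np.round(c["t"],3).tolist())
print(bot.current_tool_rot(),bot.current_clock())
E
```

```text
side 517.5493693853708 517.5493693853708 284.5521329011069 195.72416918759114 [[-0.989, -0.145, -0.001], [-0.097, 0.665, -0.741], [0.108, -0.733, -0.672]] [0.509, 0.105, 1.432]
top 407.3821241670135 407.3821241670135 279.1251502086855 207.87597847362 [[0.002, -1.0, 0.0], [-0.99, -0.002, -0.139], [0.139, -0.0, -0.99]] [0.027, 0.527, 1.168]
[-6.48235197e-01 -3.07325945e+00  2.36977258e-03] 0.1
```

View pics/top0.png

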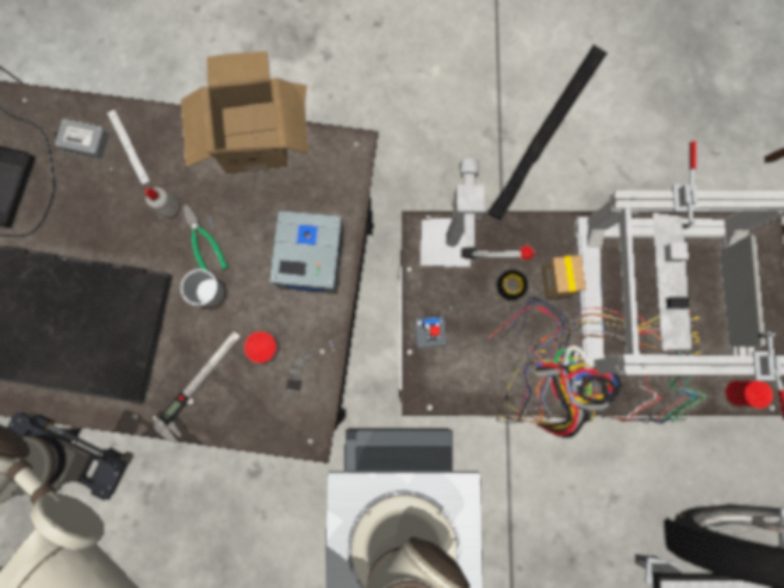

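View pics/side0.png

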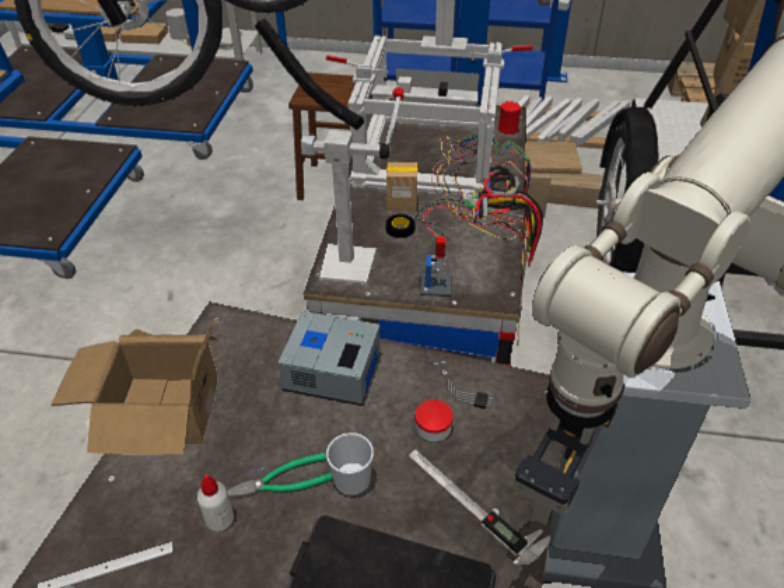

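Top view: pin/holder near (432,331), charger hole near (307,235), cup rim near (202,288), tin (260,347), pliers (205,245), hex keys (294,378). I'll enlarge the important regions of both views.

```bash
cat > h.py <<'E'
from workcell import bot
import cv2,numpy as np
def back(c,u,v,z):
    d=np.array(c["R"]).T@np.array([(u-c["cx"])/c["fx"],(v-c["cy"])/c["fy"],1]); o=-np.array(c["R"]).T@np.array(c["t"])
    return o+d*(z-o[2])/d[2]
E
python3 - <<'E'
import cv2,numpy as np
t=cv2.imread("pics/top0raw.png");s=cv2.imread("pics/side0raw.png")
# each 400x300 at scale; origin (x,y), size w,h
def crop(im,x,y,k,W=400,H=300): return cv2.resize(im[y:y+H//k,x:x+W//k],(W,H),interpolation=cv2.INTER_CUBIC)
a=crop(t,285,215,8);b=crop(t,182,142,4)
c=crop(s,285,165,8);d=crop(s,190,215,4)
cv2.imwrite("pics/m.png",np.vstack([np.hstack([a,b]),np.hstack([c,d])]))
E
```

```text
(no output)
```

View pics/m.png

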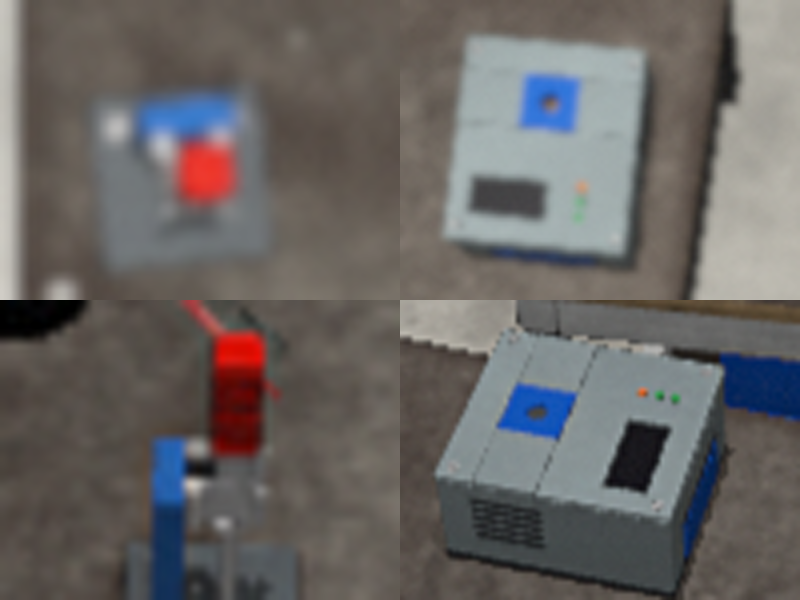

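Run:
```python
from h import *
t=bot.read_camera("top");s=bot.read_camera("side")
f=lambda c,u,v,z:np.round(back(c,u,v,z)[:2],4)
print("pin",f(t,285+206/8,215+171/8,.127),f(s,285+239/8,165+50/8,.127))
P=[f(t,285+x/8,215+y/8,.008) for x,y in((97,97),(258,85),(272,250),(107,270))];print("foot",P)
print("ctr",np.mean(P,0),"yaw back", [np.degrees(np.arctan2(*(a-b)[::-1])) for a,b in((P[0],P[3]),(P[1],P[2]))],[np.degrees(np.arctan2(*(a-b)[::-1]))-90 for a,b in((P[0],P[1]),(P[3],P[2]))])
print("hole",f(t,182+150/4,142+102/4,.08),f(s,190+138/4,215+111/4,.08))
B=[f(t,182+x/4,142+y/4,.08) for x,y in((66,37),(245,50),(228,250),(43,238))];print(B,np.mean(B,0),[np.degrees(np.arctan2(*(a-b)[::-1])) for a,b in((B[0],B[3]),(B[1],B[2]))])
print("cup",f(t,202/1.4,288/1.4,.075),f(s,350/1.4,453/1.4,.075))
print("tin",f(t,260/1.4,347/1.4,.036),"hex",f(t,293/1.4,378/1.4,.005))
print("jigpost",f(t,445/1.4,243/1.4,0))
print(bot.inverse_kinematics([.44,-.06,.3],[np.pi,0,0]))
```

```text
pin [ 0.4362 -0.0579] [ 0.4376 -0.0539]
foot [array([ 0.4722, -0.0264]), array([ 0.4769, -0.087 ]), array([ 0.415 , -0.0916]), array([ 0.4074, -0.0299])]
ctr [ 0.442875 -0.058725] yaw back [np.float64(3.0916753017233956), np.float64(4.25003259219923)] [np.float64(4.434854106989718), np.float64(7.0221309815100454)]
hole [0.638  0.2004] [0.6372 0.2025]
[array([0.6862, 0.2625]), array([0.6768, 0.1323]), array([0.53  , 0.1424]), array([0.5384, 0.2746])] [0.60785 0.20295] [np.float64(-4.68021842732012), np.float64(-3.9358097280553985)]
cup [0.5267 0.4141] [0.5286 0.4231]
tin [0.4083 0.3003] hex [0.3442 0.2351]
jigpost [ 0.6388 -0.0914]
[-4.08922013e-01 -2.38821183e-01  1.81531133e+00 -4.44089210e-16
  1.56510250e+00  1.16187431e+00]
```

```bash
cat >> h.py <<'E'
from scipy.spatial.transform import Rotation as Ro
def down(a):  # closing axis at yaw a (rad), tool down
    s,c=np.sin(a),np.cos(a); return Ro.from_matrix(np.array([[-s,c,0],[c,s,0],[0,0,-1]]).T).as_rotvec()
def st(): print("t",bot.current_clock(),"p",np.round(bot.current_ee_pos(),4),"F",np.round(bot.current_contact_force(),1),"op",round(bot.current_opening(),3),"j6",round(bot.current_joints()[5],2))
E
python3 - <<'E'
from h import *
s=bot.read_camera("side");print("post",back(s,347/1.4,265/1.4,0))
a=np.radians(4.5)
for q in(a,a+np.pi):
    print(np.round(bot.inverse_kinematics([.43,.03,.16],down(q)),2))
j=min((bot.inverse_kinematics([.43,.03,.16],down(q)) for q in(a,a+np.pi)),key=lambda j:abs(j[5]))
bot.set_joints(j); st()
w=bot.read_camera("wrist");cv2.imwrite("pics/w1.png",w["pixels"])
print({k:np.round(w[k],3).tolist() for k in("fx","cx","cy","R","t")})
E
```

```text
post [ 0.64085505 -0.09320491  0.        ]
[-0.21 -0.18  2.04 -0.    1.28 -0.29]
[-0.21 -0.18  2.04 -0.    1.28  2.85]
t 2.1917 p [0.4302 0.0306 0.1602] F [-0.3 -0.   0.1] op 1.003 j6 -0.29
{'fx': 325.192, 'cx': 280.079, 'cy': 201.978, 'R': [[0.997, 0.081, 0.0], [0.077, -0.953, 0.292], [0.024, -0.291, -0.956]], 't': [-0.432, -0.021, 0.339]}
```

View pics/w1.png

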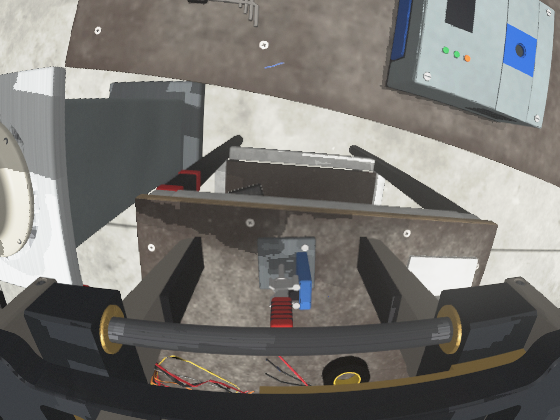

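The wrist view shows the red handle around (282,300), the foot plate's near edge at (259,238)–(315,238), and the access hole at (520,50). Next I triangulate.

```bash
cat >> h.py <<'E'
def wback(c,u,v,z):
    x,y=u-c["cx"],v-c["cy"];r=np.hypot(x,y);th=r/c["fx"]
    R=np.array(c["R"]);d=R.T@np.array([np.sin(th)*x/r,np.sin(th)*y/r,np.cos(th)]);o=-R.T@np.array(c["t"])
    return o+d*(z-o[2])/d[2]
def wproj(c,X):
    p=np.array(c["R"])@X+np.array(c["t"]);r=np.hypot(p[0],p[1]);th=np.arctan2(r,p[2]);return np.array([c["cx"]+c["fx"]*th*p[0]/r,c["cy"]+c["fx"]*th*p[1]/r])
E
python3 - <<'E'
from h import *
w=bot.read_camera("wrist")
print("hole",wback(w,520,50,.08))
print("foot +y corners",wback(w,259,238,.008),wback(w,315,238,.008))
print("foot lower-left",wback(w,259,288,.008))
for X in([.437,-.058,.083],[.437,-.058,.127],[.428,-.049,.127],[.446,-.049,.127],[.428,-.049,.083]): print(X,wproj(w,np.array(X)))
im=cv2.imread("pics/w1.png")[225:345,210:370];cv2.imwrite("pics/w1c.png",cv2.resize(im,(800,600),interpolation=cv2.INTER_CUBIC))
E
```

```text
hole [0.6386745  0.20126994 0.08      ]
foot +y corners [ 0.41250613 -0.02690313  0.008     ] [ 0.47289088 -0.02210921  0.008     ]
foot lower-left [ 0.41597497 -0.09049365  0.008     ]
[0.437, -0.058, 0.083] [279.14115784 303.15752659]
[0.437, -0.058, 0.127] [279.01419793 333.82938743]
[0.428, -0.049, 0.127] [268.46311024 324.53551566]
[0.446, -0.049, 0.127] [291.35184856 325.95184224]
[0.428, -0.049, 0.083] [269.95836623 294.38641257]
```

View pics/w1c.png

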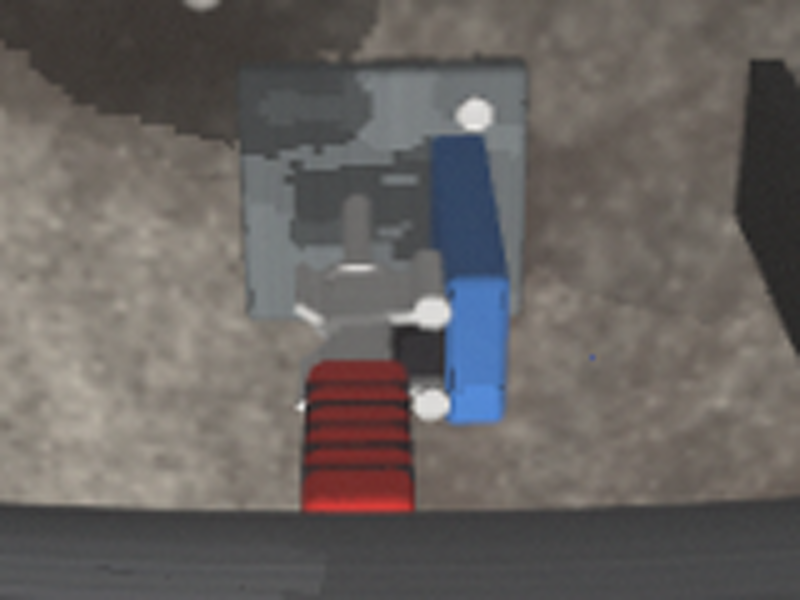

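Run:
```python
from h import *
a=np.radians(4.5)
bot.line_to([.4365,.03,.086],down(a)); 
bot.line_to([.4385,-.0595,.086],max_speed=.12);st()
bot.set_gripper(0.0,60);st();print(bot.current_grip_force())
p=np.array([.4385,-.0595,.086]);d=-np.array([np.cos(a),np.sin(a),0])
for k in(.008,.016,.03,.045):
    bot.line_to(p+d*k,max_speed=.06);st()
bot.line_to(p+d*.08,max_speed=.15);st()
c=bot.read_camera("side");w=bot.read_camera("wrist")["pixels"]
x=c["pixels"][130:250,250:410]
cv2.imwrite("pics/p2.png",np.hstack([cv2.resize(x,(400,300),interpolation=2),cv2.resize(w,(400,300))]))
```

```text
t 3.8333 p [ 0.4385 -0.0591  0.0861] F [-0.1 -0.6 -0.4] op 1.0 j6 -0.49
t 4.9417 p [ 0.4385 -0.0595  0.086 ] F [-0.2 -0.  -0.1] op 0.193 j6 -0.49
59.99965846538544
t 5.225 p [ 0.4297 -0.0601  0.0859] F [-2.8  0.6  2.7] op 0.191 j6 -0.5
t 5.5083 p [ 0.4222 -0.0608  0.086 ] F [-1.3 -0.7  0.3] op 0.193 j6 -0.51
t 5.8917 p [ 0.4084 -0.0618  0.0859] F [ 0.8  0.  -0.7] op 0.192 j6 -0.52
t 6.2917 p [ 0.3937 -0.0631  0.0861] F [ 0.2  0.2 -0.3] op 0.192 j6 -0.54
t 6.675 p [ 0.3594 -0.066   0.0863] F [-0.3  0.1 -0.2] op 0.193 j6 -0.59
```

View pics/p2.png

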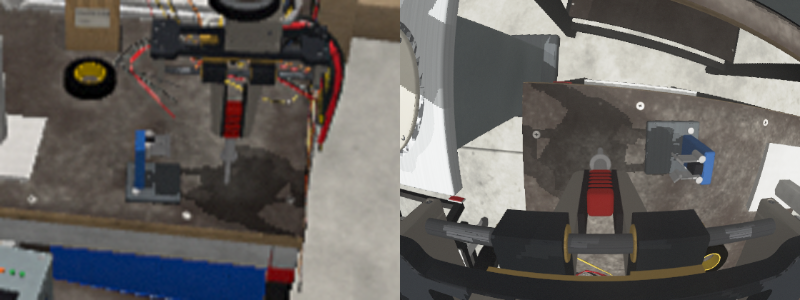

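The pin is out of the clip and held upright: the holder is empty and the handle sits between the fingers. Next I carry it to the hole and look from close by.

Run:
```python
from h import *
a=np.radians(4.5)
bot.line_to([.36,-.06,.2],max_speed=.25)
bot.line_to([.47,.15,.2],max_speed=.25)
bot.line_to([.638,.2013,.19],max_speed=.25)
bot.line_to([.638,.2013,.168],max_speed=.1);bot.hold(.3);st()
s=bot.read_camera("side");w=bot.read_camera("wrist");p=np.array(bot.current_ee_pos())
import pickle;pickle.dump((s,w,p),open("c3.pkl","wb"))
h=np.array([.638,.2013,.08]);tip=p-[0,0,.078]
def pr(c,X):
    q=np.array(c["R"])@X+c["t"];return np.array([c["cx"]+c["fx"]*q[0]/q[2],c["cy"]+c["fy"]*q[1]/q[2]])
print("side hole,tip",pr(s,h),pr(s,tip),"wrist",wproj(w,h),wproj(w,tip))
u,v=pr(s,h).astype(int);A=s["pixels"][v-30:v+30,u-20:u+20]
u2,v2=wproj(w,h).astype(int);B=w["pixels"][v2-60:v2+60,u2-40:u2+40]
print(u-20,v-30,u2-40,v2-60)
cv2.imwrite("pics/p3.png",np.hstack([cv2.resize(A,(400,600),interpolation=2),cv2.resize(B,(400,600),interpolation=2)]))
```

```text
t 10.0 p [0.6383 0.2014 0.1687] F [-0.7  0.1 -0.4] op 0.192 j6 0.05
side hole,tip [224.28447348 242.37409107] [223.87086289 239.55301021] wrist [279.11826896 206.82867437] [279.34752132 210.7248614 ]
204 212 239 146
```

View pics/p3.png

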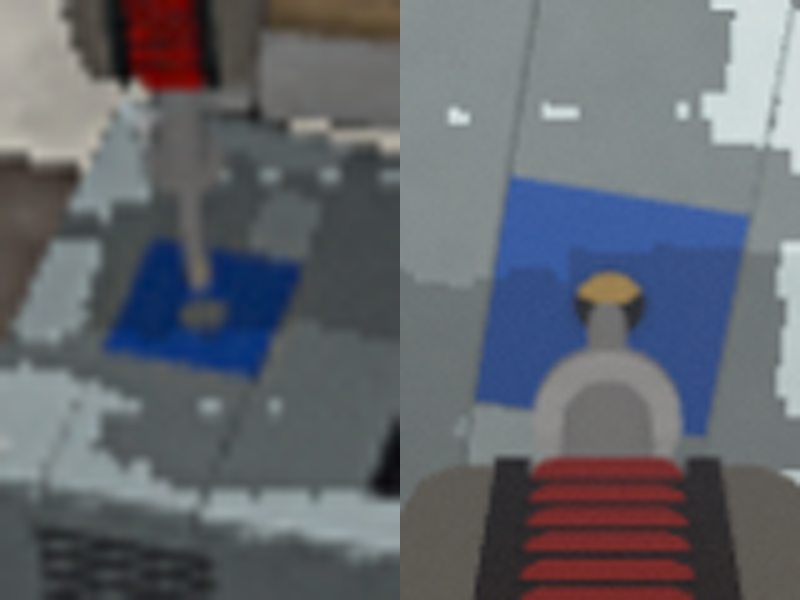

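Wrist view: the hole is centred at raw (281,207.4) and the tip at (280.4,210). That is within about 1 mm of the hole, so a small correction and then insertion.

Run:
```python
from h import *
x,y=.6386,.2006
bot.line_to([x,y,.165],max_speed=.1)
for z in(.155,.145,.135,.128,.124,.121,.1195):
    bot.line_to([x,y,z],max_speed=.06);f=bot.current_contact_force();st()
    if np.linalg.norm(f)>15: print("stop");break
bot.hold(.5);st()
c=bot.read_camera("side")["pixels"];cv2.imwrite("pics/p4.png",cv2.resize(c[190:310,180:340],(800,600),interpolation=2))
```

```text
t 10.6667 p [0.638  0.2005 0.1539] F [ 0.7  0.1 -0.9] op 0.193 j6 0.05
t 10.9833 p [0.6381 0.2005 0.1442] F [-0.3 -0.1  0.5] op 0.191 j6 0.05
t 11.3 p [0.6381 0.2006 0.1342] F [-0.1 -0.1 -0.5] op 0.192 j6 0.05
t 11.5667 p [0.6385 0.2006 0.1278] F [ 0.4 -0.1 -0.1] op 0.19 j6 0.05
t 11.8167 p [0.6389 0.2006 0.1242] F [ 0.8 -0.4  0.4] op 0.191 j6 0.05
t 12.0667 p [0.639  0.2006 0.1212] F [ 1.  -0.3  2.9] op 0.193 j6 0.05
t 12.3167 p [0.6389 0.2006 0.1197] F [ 1.2 -0.1  3.5] op 0.188 j6 0.05
t 12.8167 p [0.6389 0.2006 0.1197] F [1.9 0.2 3.4] op 0.193 j6 0.05
```

View pics/p4.png

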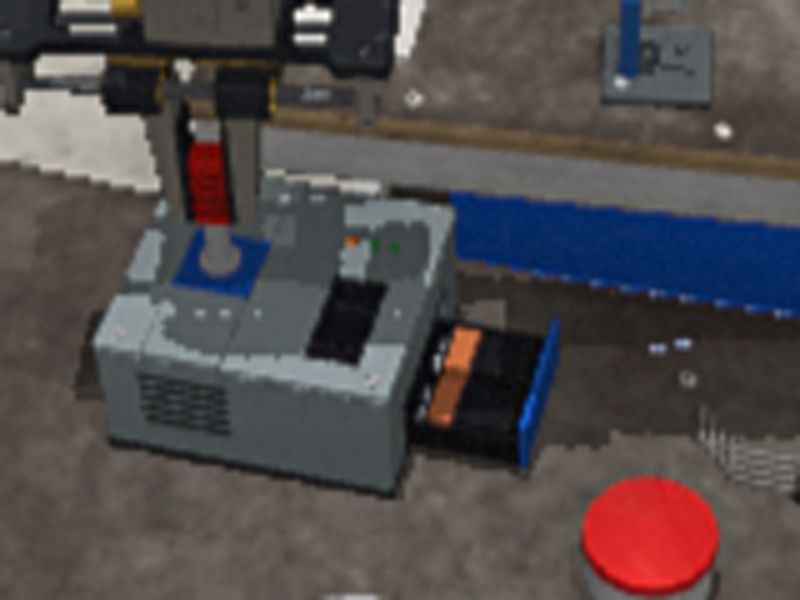

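The tray is fully out (blue front at (540,395)). Lift out and move over the cup.

Run:
```python
from h import *
bot.line_to([.6386,.2006,.2],max_speed=.12)
bot.line_to([.527,.417,.2],max_speed=.25);bot.hold(.3);st()
w=bot.read_camera("wrist");p=bot.current_ee_pos()
import pickle;pickle.dump((w,p),open("c5.pkl","wb"))
t=bot.read_camera("top")["pixels"]
print(wproj(w,np.array([.527,.417,.075])),wproj(w,np.array(p)-[0,0,.078]))
cv2.imwrite("pics/p5.png",w["pixels"][60:360,80:480].repeat(2,0).repeat(2,1))
```

```text
t 15.1167 p [0.5275 0.4163 0.2   ] F [-0.5  0.3 -0.5] op 0.191 j6 0.41
[279.09652855 194.17845331] [279.38188206 210.61614094]
```

View pics/p5.png

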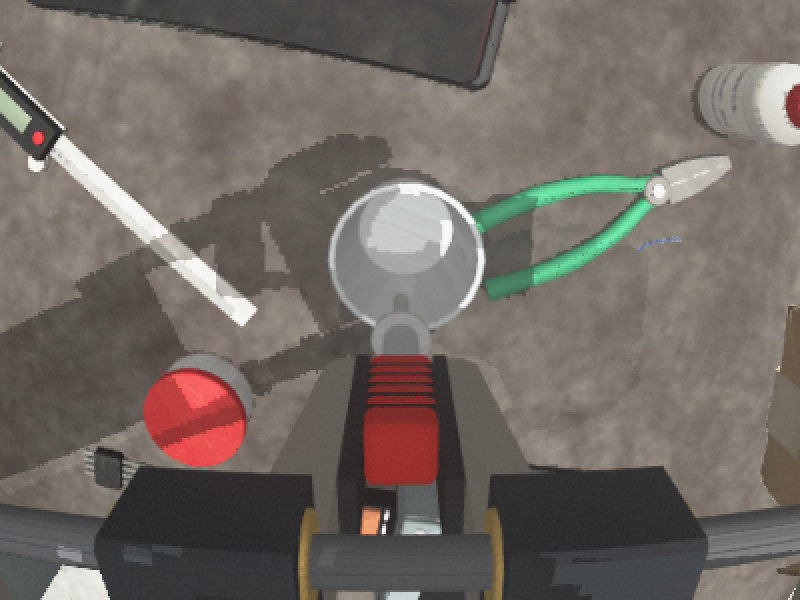

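The cup rim is centred at crop (407,256), which is raw (283.8,188.3). The pliers lie right next to the cup, with their handles touching or nearly touching it at (487,290). I'll lower the pin in the centre.

Run:
```python
from h import *
import pickle;w,p=pickle.load(open("c5.pkl","rb"))
c=wback(w,283.8,188.3,.075);print(c);x,y=c[:2]
bot.line_to([x,y,.175],max_speed=.1);bot.hold(.2)
bot.line_to([x,y,.095],max_speed=.1);st()
for z in(.09,.087,.085,.083,.0815,.080):
    bot.line_to([x,y,z],max_speed=.03)
    f=bot.current_contact_force()
    if f[2]>3: break
st()
o=bot.current_opening()
for k in range(1,9): bot.set_gripper(o+.03*k,10)
bot.hold(.5);st()
c=bot.read_camera("side")["pixels"];w=bot.read_camera("wrist")["pixels"]
cv2.imwrite("pics/p6.png",np.hstack([cv2.resize(c[250:370,180:340],(400,300),interpolation=2),cv2.resize(w[60:360,80:480],(400,300))]))
```

```text
[0.53095738 0.42306119 0.075     ]
t 16.775 p [0.5316 0.4234 0.096 ] F [ 0.5 -0.2 -0.2] op 0.194 j6 0.42
t 18.3417 p [0.5313 0.4234 0.0818] F [-1.5 -0.   8.2] op 0.187 j6 0.42
t 20.8333 p [0.531  0.4231 0.08  ] F [ 1.  -0.1  0.1] op 0.427 j6 0.42
```

View pics/p6.png

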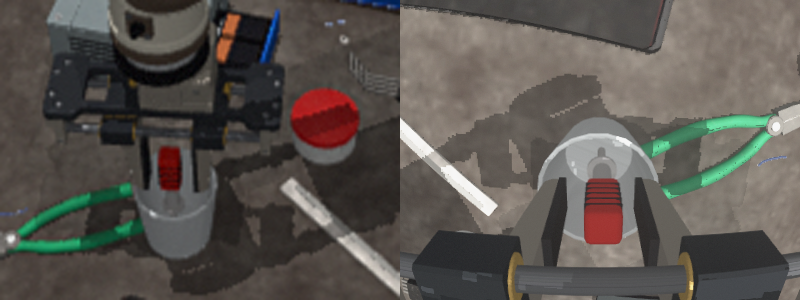

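The pin is standing free in the cup between the open fingers. Open wider and rise.

Run:
```python
from h import *
for o in(.55,.7,.85,1): bot.set_gripper(o,10)
p=np.array(bot.current_ee_pos());bot.line_to(p+[0,0,.06],max_speed=.06);st()
bot.line_to(p+[0,0,.2],max_speed=.2)
bot.goto([.35,.43,.28],bot.current_tool_rot());bot.hold(.5);st()
c=bot.read_camera("side")["pixels"];t=bot.read_camera("top")["pixels"]
cv2.imwrite("pics/p7.png",np.hstack([cv2.resize(c[210:390,150:390],(400,300),interpolation=2),cv2.resize(t[130:280,90:290],(400,300),interpolation=2)]))
```

```text
t 23.6583 p [0.5306 0.4229 0.1393] F [-0.7  0.1 -0.2] op 0.998 j6 0.42
t 25.7583 p [0.3503 0.43   0.2799] F [ 0.2  0.8 -0.1] op 0.999 j6 0.59
```

View pics/p7.png

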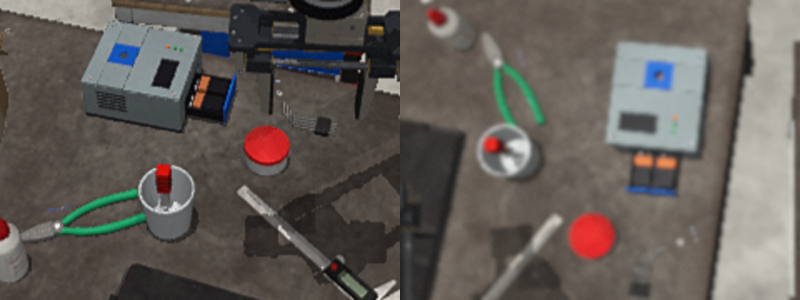

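The pin stands nose down in the upright cup at (163,180), the tray is fully out, and the bystanders look unmoved.

```bash
python3 -c "
from workcell import bot
print(bot.job_done())"
```

```text
the job is handed in; nothing more can be done
None
```

The job is handed in at about 26 s: the tray is fully out, the pin stands nose down in the upright cup, and the pliers, tin and hex keys look unmoved in the last pictures; no verdict was returned.

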